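# Pepper the ramekin as the lazy Susan goes round

## Robot

A 7-joint arm with a two-finger parallel gripper is mounted at the origin on the work surface. World frame = base frame: x ahead of the robot, y to its left, z up, the work surface at z = 0. Lengths are in mm, angles in rad, forces in N, time in s.
With the tool pointing down it reaches from about 400 to 900 mm from the base axis. Payload 5.5 kg.
Tool frame: the origin (TCP) lies on the centre line of the jaws, within the pads' length; the fingertips stand bot.tips_ahead ahead of it and the grasp point (between the pads) lies 5 mm behind it (bot.tips_ahead is the distance from the TCP to the fingertips, in mm); z points along the fingers, y is the line along which they close (so a half turn about z gives the same grasp; the last joint's range is limited). The gripper opens to 92 mm and grips with 3 to 60 N. Pads are 19 mm wide; open, the fingers measure 130 mm over their backs; the gripper's body (75 mm by 190 mm) begins 47 mm behind the grasp point.
Start: joints at [1.589, 0.501, -0.427, 1.55, 0.221, 1.138, -0.21], TCP at [157.569, -630.612, 240.729] pointing down, gripper open.
Joint ranges: [-2.88, 2.88], [-0.31, 2.03], [-1.54, 1.56], [0.2, 2.42], [-1.41, 4.55], [0.19, 2.02], [-2.57, 2.57]. Speed limits (rad/s): [2.57, 2.57, 3.14, 3.14, 3.14, 3.14, 3.14].

## Interface

Orientations are given as a unit quaternion [x, y, z, w].
In Python, from rig import bot gives the robot as it stands.
- The arm moves only by the tool play_rows, never from a script. Its argument "moves" is a list of rows, each a list of 7 numbers: the turn, a rotation vector about the tool's x, y, z as a fraction of full scale, then the shift along the tool's x, y, z as a fraction of full scale, then the opening, from 0 (shut) to 1 (fully open). A call has 1 to 10 rows; each row is the pose to reach, as a shift and turn from the pose commanded when the call began, along the tool's axes at that moment, turning the shorter way round; what a row does not reach only later rows make up. Full scale, the value 1, is 300 mm for a shift and 2 pi rad for a turn. A row lasts 1/10 s, in which the tool goes at most 50 mm and 8.59 degrees, less where a joint would pass 70% of its speed; a pose out of reach is approached as far as the arm can. A call with a number of a shift or a turn outside -1 to 1 is refused whole. A call with a gripper value outside its range is refused whole. The fingers move at their own pace and stop on an object; "force" is the grip in N (left out, the last holds). Time passes only in rows, so rows that repeat a pose let the fingers close. It gives the time, the measured TCP pose, the force, the opening and the grip force at its end, in the units of the state.
- bot.sense(): the state, without advancing time (a new reading comes with each control period).
- bot.capture(name): name is "scene" or "top"; returns a dict with "img" (384x512x3 uint8, blue, green, red), "depth" (384x512 float32, mm along the optical axis (not along the pixel's ray), 0 where there is no reading), "mtx" (3x3 intrinsics, pixels), "k1" (the pictures are not rectified: a ray, as slopes to the right and down, at radius r is drawn at 1 + k1 r^2 times it, then the intrinsics apply), "cam_to_world" (4x4, takes a point from camera to world coordinates). Camera axes: x right, y down, z forward; pixel columns grow to the right and rows downward; lengths in mm; the calibration is good to about 2 mm. A picture is of the moment at which its call begins.
- bot.job_done(): hands the job in; it is judged then, once.
The state is a dict: "time_s": time; "qpos": joint angles; "qd": joint speeds; "joint_torque": joint torques, N m; "position": TCP position; "tcp_rot": TCP orientation; "wrist_force": force on the tool from outside, world axes, zero at the start; "torque": the same for the moment, N m; "width": finger opening in mm; "finger_force": force on a finger pad.
Only numpy, scipy, OpenCV 4.12 (cv2) and the standard library are available. Lean on these libraries where they do the work, as an engineer would, in place of code of your own. Each camera call takes 0.05 s, during which the arm holds its last target. There are 200 camera calls.

## Task

Pick up the electric pepper mill and push the lazy Susan into a free run of about one turn in eight seconds; then, with nothing but the Susan's own momentum carrying it, keep the foot of the upright mill a few centimetres above the middle of the white ramekin as it travels round, for a good five seconds without a break. Then stand the mill back upright on the cork coaster and let go (the Susan may still be turning). Never touch the ramekin, never spin the Susan faster than a turn in four seconds, do not drop the mill, and leave the jam jar and the canister alone.

Things in the scene. Friction and masses are not known exactly. Their poses are not given: they have to be found in the camera images.
- susan_base: Lazy Susan. Origin: on the tray's vertical turning axis, at worktop level, fixed; the frame does not turn with the tray. The tray above it is a brown wooden disc 300 mm in diameter; its upper face is 35 mm above the worktop, with a lip 5 mm wide round the edge rising 6 mm above that face. The dark round foot below is 170 mm across.
- susan (a joint): Turning angle of the tray in rad, positive anticlockwise seen from above; many turns are free either way. Tray 1.0 kg (0.7 to 1.4); inertia with load about 0.016 kg m2. Ball bearing with drag of about 0.0009 N m s/rad plus 0.0002 N m: it coasts with a time constant of about 14 s (10 to 20 s).
- susan_knob (a point): Centre of the top of the upright brass push knob fixed on the tray: a cylinder 24 mm in diameter, 42 mm tall (its top 77 mm above the worktop), 125 mm from the turning axis. It turns with the tray; push its side to turn the tray (well under 1 N is enough).
- ramekin: White round ceramic ramekin, open at the top, 84 mm across the rim, 40 mm tall, 0.22 kg, standing loose on the tray with its centre 85 to 110 mm from the turning axis, roughly across the tray from the knob; friction carries it round with the tray. Origin: centre of its underside, z up (rim 40 mm above it, 75 mm above the worktop).
- mill: Electric pepper mill, a steel cylinder with a black grip band, 48 mm in diameter (44 mm at the grip band, which lies 71 to 114 mm above the underside), 132 mm tall, 0.28 kg (varies), standing loose and upright on the coaster. It grinds downwards out of its foot. Origin: centre of its underside (the foot); z up along its axis.
- coaster: Round cork coaster, 110 mm in diameter, 6 mm thick, fixed to the worktop. Origin: centre of its underside, at worktop level. The mill starts here and must be put back here.
- jam_jar: Small amber jam jar with red lid, 56 mm in diameter, 60 mm tall, standing loose on the tray about 95 mm from the axis, a quarter turn from the ramekin (its top 95 mm above the worktop). Origin: centre of its underside. Leave it alone.
- canister: Glass storage canister with wooden lid, 90 mm in diameter, 120 mm tall, loose on the worktop at the other side of the Susan from the coaster. Origin: centre of its underside. Leave it alone.
Things that resemble listed ones, but are neither listed nor needed, are in the scene too. Of the things shaped like the mill, the steel one is meant.

How it is judged (in metres and radians):
On the way, in this order (a step that is already met when the one before it is completed fails the run):
1. the lazy Susan has been set turning at more than 0.4 rad/s and runs free, touched by neither robot nor mill ((velocity of joint susan above 0.4 rad/s or velocity of joint susan below -0.4 rad/s) and contact force between susan_base and the arm below 0.2 N and contact force between susan_base and the fingers below 0.2 N and contact force between susan_base and mill below 0.2 N), for 0.2 s.
2. for 5 s on end the mill's foot stays within 25 mm of the ramekin's axis, 5 to 80 mm above its rim, upright within 0.2 rad, while the Susan coasts untouched above 0.3 rad/s ((velocity of joint susan above 0.3 rad/s or velocity of joint susan below -0.3 rad/s) and contact force between susan_base and the arm below 0.2 N and contact force between susan_base and the fingers below 0.2 N and contact force between susan_base and mill below 0.2 N and horizontal distance between mill and ramekin below 0.025 m and z of mill in the frame of ramekin between 0.045 and 0.12 m and angle between mill's own z axis and vertical below 0.2 rad), for 5 s.
At the end, for the whole second after the job is handed in: The mill stands upright (within 0.1 rad), released and at rest on the cork coaster, its centre within 30 mm of the coaster's; the ramekin and the jam jar still stand upright on the tray. The Susan may still be turning (horizontal distance between mill and coaster below 0.03 m and height (world z) of mill between 0.001 and 0.012 m and angle between mill's own z axis and vertical below 0.1 rad and linear speed of mill below 0.03 m/s and horizontal distance between each of ramekin, jam_jar and susan_base below 0.125 m and height (world z) of ramekin between 0.025 and 0.05 m and angle between each of ramekin, jam_jar's own z axis and vertical below 0.15 rad and height (world z) of jam_jar between 0.025 and 0.05 m); the robot touches nothing.
It fails at once if the ramekin touched by the robot or the mill (contact force between ramekin and the arm above 0.5 N or contact force between ramekin and the fingers above 0.5 N or contact force between ramekin and mill above 0.5 N).
It fails at once if the lazy Susan spun faster than 1.6 rad/s (velocity of joint susan above 1.6 rad/s or velocity of joint susan below -1.6 rad/s).
It fails at once if the mill dropped or knocked over: tilted more than 0.7 rad, or striking the coaster or the tray with more than 40 N (angle between mill's own z axis and vertical above 0.7 rad or contact force between mill and coaster above 40 N or contact force between mill and susan_base above 40 N).
It fails at once if the jam jar touched by the robot or the mill (contact force between jam_jar and the arm above 0.5 N or contact force between jam_jar and the fingers above 0.5 N or contact force between jam_jar and mill above 0.5 N).
It fails at once if the canister moved more than 20 mm or tipped (distance of canister from where it was at the start of the episode above 0.02 m or angle between canister's own z axis and vertical above 0.2 rad).
It also fails if it takes over 58 s, if anything falls off the work surface, if the arm or the gripper's body presses on something with over 40 N, if the wrist force passes 120 N, or if a joint passes its speed limit or range.

## Working session

There is one attempt and no reset: what is moved stays moved. The work goes in short steps, Python scripts to look and compute and a tool call to move; the robot and the scene stay as the last step left them, time stands still between calls to the robot, and variables do not carry over. Pictures are saved under pics/ and viewed, at most 10 in all, crops included, and the job is handed in when it is done.

Besides the shell and the picture viewer there is one more tool, called by a JSON object that holds its "op" and its "data". play_rows: Moves the arm, as the interface text tells. Its arguments: {"type":"object","properties":{"moves":{"type":"array"},"force":{"type":"number"}},"required":["moves"]}

```bash
ls; mkdir -p pics; python3 - <<'E'
from rig import bot
import cv2,numpy as np
s=bot.sense()
for k,v in s.items(): print(k,np.round(v,3))
print(bot.tips_ahead)
for n in("scene","top"):
    c=bot.capture(n); cv2.imwrite(f"pics/{n}0.png",c["img"]); np.savez(f"{n}0.npz",**c)
    print(n,c["mtx"],c["k1"],np.round(c["cam_to_world"],3))
E
```

```text
pics
time_s 0.0
qpos [ 1.589  0.502 -0.427  1.551  0.221  1.138 -0.21 ]
qd [-0.    -0.001 -0.001  0.    -0.002 -0.     0.001]
joint_torque [-0.0000e+00 -5.6660e+01 -5.8160e+00 -2.7911e+01 -6.9000e-02  3.1000e-02
  0.0000e+00]
position [ 157.308 -629.983  239.677]
tcp_rot [ 0.993  0.122 -0.    -0.001]
wrist_force [ 0.16   0.38  -0.319]
torque [-0.003  0.002 -0.026]
finger_force 0.0
width 91.866
14.0
scene [[362.26298844   0.         259.69809768]
 [  0.         362.26298844 190.21078754]
 [  0.           0.           1.        ]] -0.013996144196081813 [[-2.46000e-01  7.87000e-01 -5.66000e-01  9.79657e+02]
 [ 9.69000e-01  2.00000e-01 -1.43000e-01  1.14691e+02]
 [ 1.00000e-03 -5.84000e-01 -8.12000e-01  7.80565e+02]
 [ 0.00000e+00  0.00000e+00  0.00000e+00  1.00000e+00]]
top [[417.44142907   0.         259.7387557 ]
 [  0.         417.44142907 187.70992566]
 [  0.           0.           1.        ]] -0.07623737005670615 [[-1.700000e-02 -9.950000e-01  9.500000e-02  4.144460e+02]
 [-1.000000e+00  1.800000e-02  8.000000e-03 -1.421600e+01]
 [-9.000000e-03 -9.500000e-02 -9.950000e-01  1.247083e+03]
 [ 0.000000e+00  0.000000e+00  0.000000e+00  1.000000e+00]]
```

View pics/top0.png

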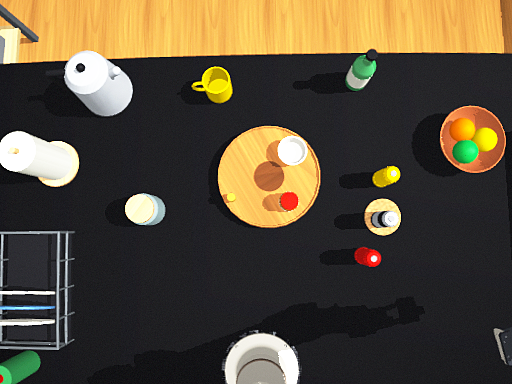

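View pics/scene0.png

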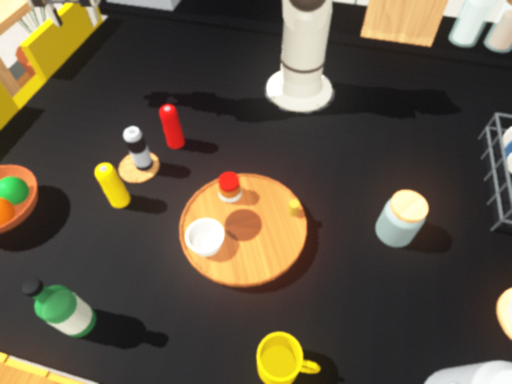

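The top view shows the tray centre near (269,176), ramekin (292,151), jam jar (289,201), knob (231,197), the steel mill on its coaster (382,217), yellow and red decoys at (387,176) and (368,257), and the canister (145,209). The scene view agrees: steel mill (138,150), ramekin (205,237), jar (230,185), knob (295,208).

```bash
cat > h.py <<'E'
import numpy as np,cv2
def rays(c,uv):
    uv=np.asarray(uv,float).reshape(-1,1,2)
    # image = ray*(1+k1 r^2)
    p=cv2.undistortPoints(uv,c["mtx"],np.array([float(c["k1"]),0,0,0,0]),None,None).reshape(-1,2)
    return np.c_[p,np.ones(len(p))]
def plane(c,uv,z):
    T=c["cam_to_world"]; d=rays(c,uv)@T[:3,:3].T; o=T[:3,3]
    return o+d*((z-o[2])/d[:,2])[:,None]
def cloud(c):
    h,w=c["depth"].shape; u,v=np.meshgrid(np.arange(w),np.arange(h))
    r=rays(c,np.c_[u.ravel(),v.ravel()].astype(float))*c["depth"].reshape(-1,1)
    T=c["cam_to_world"]; return (r@T[:3,:3].T+T[:3,3]).reshape(h,w,3)
def circ(pts):
    (x,y),r=cv2.minEnclosingCircle(pts[:,:2].astype(np.float32)); return np.round([x,y,r],1)
E
python3 - <<'E'
import numpy as np,cv2
from h import *
for n in("top","scene"):
    c=dict(np.load(n+"0.npz")); W=cloud(c); hsv=cv2.cvtColor(c["img"],cv2.COLOR_BGR2HSV); H,S,V=cv2.split(hsv.astype(int))
    ok=c["depth"]>0
    def rep(name,m,z):
        k,l,st,ce=cv2.connectedComponentsWithStats(m.astype(np.uint8)); i=1+np.argmax(st[1:,4]); q=l==i
        P=plane(c,np.argwhere(q)[:,::-1],z)
        print(n,name,q.sum(),"plane-circ",circ(P),"mean",P[:,:2].mean(0).round(1),"depth z med/max",np.median(W[q][:,2]).round(1),np.percentile(W[q][:,2],98).round(1),"cloudmean",W[q].mean(0).round(1))
    X,Y,Z=W[...,0],W[...,1],W[...,2]
    near=lambda x,y,r:np.hypot(X-x,Y-y)<r
    wood=ok&(H>5)&(H<25)&(S>80)
    rep("tray",ok&near(480,-25,250)&(Z>25)&(Z<55)&(S>60)&near(480,-20,230),38)
    rep("ramekin",ok&near(480,-25,250)&(S<60)&(V>150)&(Z>60)&(Z<85),75)
    rep("jamlid",ok&near(480,-25,200)&((H<8)|(H>172))&(S>150)&(Z>85),95)
    rep("knob",ok&near(480,-25,200)&(Z>70)&(Z<82)&(H>15)&(H<40)&(S>90),77)
    rep("milltop",ok&(Z>126)&(Z<150)&(Y<-250)&(Y>-430)&(X<520)&(X>300)&(S<70),138)
    rep("coaster",ok&(Z<14)&(Z>-5)&(Y<-250)&(Y>-450)&wood,6)
    rep("yellow",ok&(Z>30)&(Y<-250)&(Y>-450)&(H>20)&(H<35)&(S>150),132)
    rep("red",ok&(Z>30)&(Y<-200)&(Y>-450)&((H<8)|(H>172))&(S>150),132)
    rep("canister",ok&(Z>100)&(Y>150)&(Y<450)&(X<600)&(X>300)&(Z<140),120)
E
```

```text
top tray 7028 plane-circ [565.5 -30.6 149.9] mean [559.6 -21.8] depth z med/max 35.1 42.0 cloudmean [559.9 -21.8  35.3]
top ramekin 209 plane-circ [633.8 -98.1  41.5] mean [639.2 -99.9] depth z med/max 72.3 78.6 cloudmean [ 640.  -100.2   71.2]
top jamlid 239 plane-circ [489.2 -85.5  23.9] mean [489.1 -85.4] depth z med/max 94.6 98.7 cloudmean [489.1 -85.4  94.6]
top knob 52 plane-circ [503.2  77.6  10.8] mean [503.2  77.6] depth z med/max 76.8 81.4 cloudmean [503.2  77.6  76.9]
top milltop 199 plane-circ [ 432.4 -350.4   21.7] mean [ 432.5 -350.6] depth z med/max 134.0 140.1 cloudmean [ 432.6 -351.8  134. ]
top coaster 233 plane-circ [ 441.5 -366.8   55.5] mean [ 449.9 -338.1] depth z med/max 4.9 9.7 cloudmean [ 449.9 -338.5    4.5]
top yellow 322 plane-circ [ 551.  -350.2   34.5] mean [ 548.4 -349.3] depth z med/max 119.9 131.7 cloudmean [ 551.6 -357.6  103.4]
top red 308 plane-circ [ 332.6 -291.1   32. ] mean [ 331.3 -289. ] depth z med/max 121.8 131.4 cloudmean [ 329.3 -295.7  103.5]
top canister 681 plane-circ [472.5 322.3  42.2] mean [472.1 323.2] depth z med/max 119.8 123.8 cl
[... 474 characters left out ...]
med/max 75.6 78.3 cloudmean [506.3  76.8  75.3]
scene milltop 172 plane-circ [ 440.6 -346.8   24.5] mean [ 441.7 -347.5] depth z med/max 133.6 138.1 cloudmean [ 437.4 -351.2  132.9]
scene coaster 1429 plane-circ [ 488.8 -336.6  115.8] mean [ 492.5 -341.6] depth z med/max 0.5 9.0 cloudmean [ 489.8 -344.1    1.5]
scene yellow 668 plane-circ [ 587.7 -332.1   60.4] mean [ 589.5 -328.3] depth z med/max 94.2 129.4 cloudmean [ 565.2 -355.9   90. ]
scene red 545 plane-circ [ 376.5 -274.7   69.1] mean [ 381.3 -270.8] depth z med/max 88.7 129.0 cloudmean [ 341.3 -296.5   87.1]
scene canister 976 plane-circ [481.6 324.2  45. ] mean [481.8 323.6] depth z med/max 118.6 121.3 cloudmean [479.9 324.4 117.3]
```

```bash
cat >> h.py <<'E'
from scipy.spatial.transform import Rotation as R
RT=R.from_quat([0.993,0.122,0,0]).as_matrix()
def rows(start,targets,g):
    """world TCP targets (mm) -> move rows from commanded pose start, constant orientation"""
    d=(np.atleast_2d(targets)-np.asarray(start))@RT/300
    print([[0,0,0]+[round(float(v),3) for v in r]+[g] for r in d])
E
python3 - <<'E'
from h import *
s=np.array([157.6,-630.6,240.7])
a=np.array([375,-411,240.7]);b=np.array([436,-350.5,240.7])
rows(s,[a],1); rows(a,[b,b-[0,0,100],b-[0,0,147.7]],1)
E
```

```text
[[0, 0, 0, 0.88, -0.535, 0.0, 1]]
[[0, 0, 0, 0.246, -0.146, 0.0, 1], [0, 0, 0, 0.246, -0.146, 0.333, 1], [0, 0, 0, 0.246, -0.146, 0.492, 1]]
```

{"op": "play_rows", "data": {"moves": [[0, 0, 0, 0.15, -0.09, 0, 1], [0, 0, 0, 0.3, -0.18, 0, 1], [0, 0, 0, 0.45, -0.27, 0, 1], [0, 0, 0, 0.6, -0.36, 0, 1], [0, 0, 0, 0.75, -0.45, 0, 1], [0, 0, 0, 0.85, -0.51, 0, 1], [0, 0, 0, 0.88, -0.535, 0, 1]]}}

```text
time_s: 0.8
position: [379.8, -405.1, 241.0]
tcp_rot: [0.992, 0.127, 0.001, -0.001]
wrist_force: [-0.1, -0.3, 0.3]
width: 91.8
finger_force: 0.0
```

{"op": "play_rows", "data": {"moves": [[0, 0, 0, 0.12, -0.07, 0, 1], [0, 0, 0, 0.23, -0.135, 0, 1], [0, 0, 0, 0.246, -0.146, 0.05, 1], [0, 0, 0, 0.246, -0.146, 0.1, 1], [0, 0, 0, 0.246, -0.146, 0.1, 1]]}}

```text
time_s: 1.3
position: [432.9, -350.7, 207.7]
tcp_rot: [0.993, 0.121, -0.002, -0.002]
wrist_force: [-0.2, 0.1, -0.1]
width: 91.7
finger_force: 0.0
```

```bash
python3 - <<'E'
from rig import bot
from h import *
s=bot.sense(); print(s["time_s"],s["position"],s["tcp_rot"])
for n in("scene","top"):
    c=bot.capture(n); np.savez(n+"1.npz",**c)
    cv2.imwrite(f"pics/{n}1.png",cv2.resize(c["img"][90:250,70:230] if n=="scene" else c["img"][140:300,300:460],None,fx=3,fy=3))
a=cv2.imread("pics/scene1.png");b=cv2.imread("pics/top1.png");cv2.imwrite("pics/m1.png",cv2.resize(np.hstack([a,b]),None,fx=.83,fy=.83))
E
```

```text
1.3 [ 432.85259372 -350.73892466  207.65297325] [ 0.9925972   0.12141978 -0.00228063 -0.00168584]
```

View pics/m1.png

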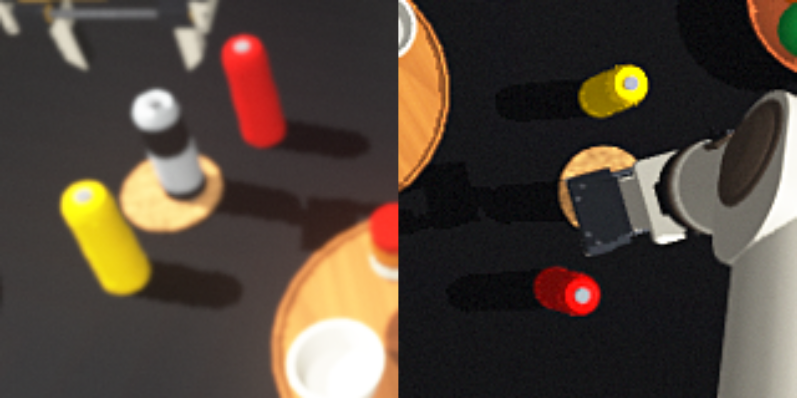

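The left crop (scene) shows the steel mill at (165,150), central on the coaster, with the finger tips at (75,60) and (195,60) straddling the line above it. The right crop (top) shows the gripper over the coaster at (600,215) and clear of both decoys.

{"op": "play_rows", "data": {"moves": [[0, 0, 0, 0, 0, 0.1, 1], [0, 0, 0, 0, 0, 0.2, 1], [0, 0, 0, 0, 0, 0.3, 1], [0, 0, 0, 0, 0, 0.37, 1], [0, 0, 0, 0, 0, 0.392, 1], [0, 0, 0, 0, 0, 0.392, 1]]}}

```text
time_s: 2.0
position: [434.9, -351.2, 92.7]
tcp_rot: [0.993, 0.121, -0.001, -0.0]
wrist_force: [-0.3, 0.4, 0.1]
width: 91.6
finger_force: 0.0
```

{"op": "play_rows", "data": {"moves": [[0, 0, 0, 0, 0, 0, 0.3], [0, 0, 0, 0, 0, 0, 0.3], [0, 0, 0, 0, 0, 0, 0.3], [0, 0, 0, 0, 0, 0, 0.3], [0, 0, 0, 0, 0, 0, 0.3], [0, 0, 0, 0, 0, 0, 0.3]], "force": 25}}

```text
time_s: 2.6
position: [436.0, -350.8, 93.4]
tcp_rot: [0.993, 0.122, 0.0, 0.0]
wrist_force: [0.4, -1.3, 0.9]
width: 48.5
finger_force: 0.6
```

{"op": "play_rows", "data": {"moves": [[0, 0, 0, 0, 0, 0, 0.3], [0, 0, 0, 0, 0, 0, 0.3], [0, 0, 0, 0, 0, 0, 0.3]]}}

```text
time_s: 2.9
position: [436.0, -350.9, 93.4]
tcp_rot: [0.993, 0.122, 0.0, 0.0]
wrist_force: [-1.0, -1.4, 2.1]
width: 43.7
finger_force: 24.8
```

```bash
python3 - <<'E'
from h import *
s=np.array([436,-350.7,93.]);u=s+[0,0,120]
rows(s,[u],.3)
m=np.array([500,-130,213.]);e=np.array([550,93.,213])
rows(u,[m],.3);rows(m,[e,e-[0,0,76]],.3)
E
```

```text
[[0, 0, 0, 0.0, 0.0, -0.4, 0.3]]
[[0, 0, 0, 0.385, -0.662, 0.0, 0.3]]
[[0, 0, 0, 0.342, -0.681, 0.0, 0.3], [0, 0, 0, 0.342, -0.681, 0.253, 0.3]]
```

{"op": "play_rows", "data": {"moves": [[0, 0, 0, 0, 0, -0.05, 0.3], [0, 0, 0, 0, 0, -0.15, 0.3], [0, 0, 0, 0, 0, -0.25, 0.3], [0, 0, 0, 0, 0, -0.35, 0.3], [0, 0, 0, 0, 0, -0.4, 0.3], [0, 0, 0, 0, 0, -0.4, 0.3]]}}

```text
time_s: 3.5
position: [436.9, -351.1, 215.5]
tcp_rot: [0.993, 0.122, 0.001, 0.002]
wrist_force: [0.3, 0.2, -2.1]
width: 44.0
finger_force: 24.8
```

{"op": "play_rows", "data": {"moves": [[0, 0, 0, 0.03, -0.05, 0, 0.3], [0, 0, 0, 0.08, -0.14, 0, 0.3], [0, 0, 0, 0.145, -0.25, 0, 0.3], [0, 0, 0, 0.21, -0.36, 0, 0.3], [0, 0, 0, 0.27, -0.46, 0, 0.3], [0, 0, 0, 0.33, -0.56, 0, 0.3], [0, 0, 0, 0.385, -0.662, 0, 0.3]]}}

```text
time_s: 4.2
position: [498.5, -126.8, 211.2]
tcp_rot: [0.992, 0.123, -0.001, -0.001]
wrist_force: [1.0, -0.9, -2.7]
width: 43.5
finger_force: 24.8
```

{"op": "play_rows", "data": {"moves": [[0, 0, 0, 0.05, -0.1, 0, 0.3], [0, 0, 0, 0.1, -0.2, 0, 0.3], [0, 0, 0, 0.15, -0.3, 0, 0.3], [0, 0, 0, 0.2, -0.4, 0, 0.3], [0, 0, 0, 0.25, -0.5, 0, 0.3], [0, 0, 0, 0.3, -0.6, 0, 0.3], [0, 0, 0, 0.33, -0.65, 0, 0.3], [0, 0, 0, 0.342, -0.681, 0, 0.3], [0, 0, 0, 0.342, -0.681, 0, 0.3]]}}

```text
time_s: 5.1
position: [548.2, 95.4, 211.8]
tcp_rot: [0.992, 0.124, -0.001, -0.001]
wrist_force: [0.2, 0.6, -2.3]
width: 43.5
finger_force: 24.8
```

```bash
python3 - <<'E'
from rig import bot
from h import *
s=bot.sense(); print(s["time_s"],s["position"])
for n in("scene","top"):
    c=bot.capture(n); np.savez(n+"2.npz",**c); cv2.imwrite(f"pics/{n}2.png",c["img"])
    W=cloud(c);H,S,V=cv2.split(cv2.cvtColor(c["img"],cv2.COLOR_BGR2HSV).astype(int))
    X,Y,Z=np.moveaxis(W,2,0)
    m=(c["depth"]>0)&(abs(X-440)<75)&(abs(Y+355)<75)&(Z<20)&(Z>-10)&(S>40)&(V>60)
    k,l,st,ce=cv2.connectedComponentsWithStats(m.astype(np.uint8)); i=1+np.argmax(st[1:,4])
    P=plane(c,np.argwhere(l==i)[:,::-1],6); print(n,(l==i).sum(),circ(P),P.mean(0))
a=cv2.imread("pics/scene2.png");cv2.imwrite("pics/m2.png",cv2.resize(a,None,fx=1.2,fy=1.2))
E
```

```text
5.1 [548.16836677  95.41448164 211.76320416]
scene 2093 [ 443.5 -349.4  103.1] [ 444.61645203 -346.0580209     6.        ]
top 1082 [ 440.8 -367.8   55.8] [ 440.45602115 -367.78801611    6.        ]
```

View pics/m2.png

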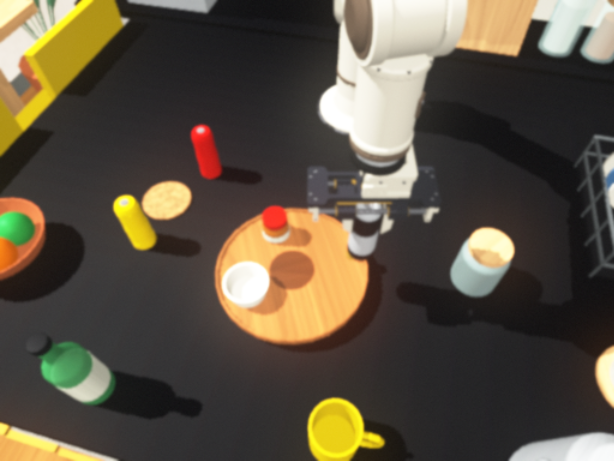

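Scene view: the gripper holds the mill upright at (362,230) behind the knob, and the coaster at (167,200) is now bare. The tray contents (ramekin (246,285), jar (275,222)) have not moved.

```bash
python3 - <<'E'
from h import *
C=np.array([567,-30.6]); P=lambda a,z:np.array([C[0]+125*np.cos(a),C[1]+125*np.sin(a),z])
a0=1.707;s=P(a0,137);print(s)
inc=np.array([.02,.03,.03,.02,.03,.04,.05,.06,.07,.08]);a=a0+np.cumsum(inc)
rows(s,[P(t,137) for t in a],.3)
s2=P(a[-1],137);b=a[-1]+np.cumsum([.086,.09,.09,-.01,-.06])
rows(s2,[P(t,137) for t in b]+[P(b[-1],z) for z in (160,185,202,202)],.3);print(P(b[-1],202),b)
E
```

```text
[550.02713317  93.24232633 137.        ]
[[0, 0, 0, -0.008, -0.001, 0.0, 0.3], [0, 0, 0, -0.021, -0.002, 0.0, 0.3], [0, 0, 0, -0.033, -0.002, 0.0, 0.3], [0, 0, 0, -0.042, -0.002, 0.0, 0.3], [0, 0, 0, -0.054, -0.002, 0.0, 0.3], [0, 0, 0, -0.071, -0.002, 0.0, 0.3], [0, 0, 0, -0.091, 0.0, 0.0, 0.3], [0, 0, 0, -0.116, 0.004, 0.0, 0.3], [0, 0, 0, -0.145, 0.01, 0.0, 0.3], [0, 0, 0, -0.177, 0.019, 0.0, 0.3]]
[[0, 0, 0, -0.033, 0.013, 0.0, 0.3], [0, 0, 0, -0.067, 0.029, 0.0, 0.3], [0, 0, 0, -0.099, 0.049, 0.0, 0.3], [0, 0, 0, -0.096, 0.046, 0.0, 0.3], [0, 0, 0, -0.074, 0.033, 0.0, 0.3], [0, 0, 0, -0.074, 0.033, -0.077, 0.3], [0, 0, 0, -0.074, 0.033, -0.16, 0.3], [0, 0, 0, -0.074, 0.033, -0.217, 0.3], [0, 0, 0, -0.074, 0.033, -0.217, 0.3]]
[480.68536591  59.81451178 202.        ] [2.223 2.313 2.403 2.393 2.333]
```

{"op": "play_rows", "data": {"moves": [[0, 0, 0, 0, 0, 0.06, 0.3], [0, 0, 0, 0, 0, 0.13, 0.3], [0, 0, 0, 0, 0, 0.2, 0.3], [0, 0, 0, 0, 0, 0.24, 0.3], [0, 0, 0, 0, 0, 0.253, 0.3], [0, 0, 0, 0, 0, 0.253, 0.3]]}}

```text
time_s: 5.8
position: [549.6, 92.5, 137.0]
tcp_rot: [0.993, 0.122, -0.0, 0.0]
wrist_force: [-0.1, -0.4, -2.1]
width: 43.6
finger_force: 24.8
```

{"op": "play_rows", "data": {"moves": [[0, 0, 0, -0.008, -0.001, 0, 0.3], [0, 0, 0, -0.021, -0.002, 0, 0.3], [0, 0, 0, -0.033, -0.002, 0, 0.3], [0, 0, 0, -0.042, -0.002, 0, 0.3], [0, 0, 0, -0.054, -0.002, 0, 0.3], [0, 0, 0, -0.071, -0.002, 0, 0.3], [0, 0, 0, -0.091, 0, 0, 0.3], [0, 0, 0, -0.116, 0.004, 0, 0.3], [0, 0, 0, -0.145, 0.01, 0, 0.3], [0, 0, 0, -0.177, 0.019, 0, 0.3]]}}

```text
time_s: 6.8
position: [498.8, 74.5, 137.2]
tcp_rot: [0.993, 0.122, -0.0, 0.0]
wrist_force: [-0.7, -0.2, -2.4]
width: 43.3
finger_force: 24.8
```

{"op": "play_rows", "data": {"moves": [[0, 0, 0, -0.033, 0.013, 0, 0.3], [0, 0, 0, -0.067, 0.029, 0, 0.3], [0, 0, 0, -0.099, 0.049, 0, 0.3], [0, 0, 0, -0.096, 0.046, 0, 0.3], [0, 0, 0, -0.074, 0.033, 0, 0.3], [0, 0, 0, -0.074, 0.033, -0.077, 0.3], [0, 0, 0, -0.074, 0.033, -0.16, 0.3], [0, 0, 0, -0.074, 0.033, -0.217, 0.3], [0, 0, 0, -0.074, 0.033, -0.217, 0.3]]}}

```text
time_s: 7.7
position: [483.2, 61.3, 204.8]
tcp_rot: [0.992, 0.122, 0.003, -0.0]
wrist_force: [0.5, -0.5, -3.0]
width: 43.6
finger_force: 24.9
```

```bash
cat > track.py <<'E'
from rig import bot
from h import *
C={"top":np.array([565.5,-30.6]),"scene":np.array([568.5,-30.6])}
def blob(c,m,z,n):
    k,l,st,ce=cv2.connectedComponentsWithStats(m.astype(np.uint8))
    if k<2: return None
    i=1+np.argmax(st[1:,4]); P=plane(c,np.argwhere(l==i)[:,::-1],z)
    x,y,r=circ(P); v=np.array([x,y])-C[n]
    return int(st[i,4]),round(float(r),1),round(float(np.hypot(*v)),1),round(float(np.arctan2(v[1],v[0])),4)
def look(n):
    t=bot.sense()["time_s"]; c=bot.capture(n); W=cloud(c); Z=W[...,2]; D=np.hypot(W[...,0]-567,W[...,1]+30.6)
    H,S,V=cv2.split(cv2.cvtColor(c["img"],cv2.COLOR_BGR2HSV).astype(int)); ok=(c["depth"]>0)&(D<145)
    return t,c,dict(jam=blob(c,ok&((H<8)|(H>172))&(S>150)&(Z>85)&(Z<105),95,n),
      ram=blob(c,ok&(S<60)&(V>150)&(Z>58)&(Z<85),75,n),
      knob=blob(c,ok&(Z>70)&(Z<82)&(H>15)&(H<40)&(S>90),77,n))
E
python3 - <<'E'
from track import *
for i in range(6):
    for n in("top","scene"):
        t,c,o=look(n); print(round(t,3),n,o)
        if i in(0,5): cv2.imwrite(f"pics/{n}3_{i}.png",c["img"])
E
```

```text
7.7 top {'jam': (234, 24.3, 93.1, -1.3443), 'ram': (200, 41.6, 95.9, 0.4119), 'knob': (52, 11.5, 125.3, -3.0064)}
7.75 scene {'jam': (345, 26.8, 92.2, -1.2748), 'ram': (420, 43.2, 95.9, 0.4627), 'knob': (65, 13.4, 124.3, -2.9563)}
7.8 top {'jam': (235, 24.5, 93.3, -1.2548), 'ram': (216, 41.4, 95.9, 0.4982), 'knob': (54, 11.6, 125.1, -2.9168)}
7.85 scene {'jam': (348, 26.7, 92.6, -1.1797), 'ram': (428, 43.1, 95.7, 0.5436), 'knob': (64, 13.1, 124.5, -2.8617)}
7.9 top {'jam': (236, 24.7, 93.2, -1.1624), 'ram': (210, 41.4, 95.8, 0.5915), 'knob': (55, 11.6, 124.3, -2.8259)}
7.95 scene {'jam': (362, 27.1, 92.8, -1.0903), 'ram': (418, 42.9, 95.3, 0.6334), 'knob': (65, 12.9, 124.0, -2.7737)}
8.0 top {'jam': (239, 24.6, 92.7, -1.069), 'ram': (210, 41.4, 95.9, 0.6827), 'knob': (56, 11.6, 125.7, -2.7403)}
8.05 scene {'jam': (361, 26.6, 91.3, -1.0016), 'ram': (428, 43.2, 95.9, 0.7293), 'knob': (68, 13.0, 124.2, -2.6902)}
8.1 top {'jam': (234, 24.8, 93.1, -0.9819), 'ram': (191, 41.1, 95.8, 0.7699), 'knob': (53, 11.4, 125.4, -2.6526)}
8.15 scene {'jam': (365, 26.6, 92.2, -0.9138), 'ram': (420, 43.2, 95.7, 0.8142), 'knob': (66, 13.3, 124.0, -2.5927)}
8.2 top {'jam': (234, 24.3, 92.6, -0.8955), 'ram': (167, 41.1, 96.0, 0.8518), 'knob': (56, 11.7, 125.6, -2.5598)}
8.25 scene {'jam': (376, 26.8, 94.0, -0.8223), 'ram': (421, 43.3, 96.1, 0.9056), 'knob': (68, 13.2, 124.3, -2.5098)}
```

```bash
cat > plan.py <<'E'
import json,sys
from track import *
from scipy.optimize import least_squares
# angle of ramekin = measured - offset
OFF={"ram":0,"jam":-1.742,"knob":2.865}; CC=np.array([567,-30.6]); RR=96.
LOG="log.json"
def add(n):
    t,c,o=look(n); d=json.load(open(LOG)); print(round(t,3),n,o)
    lim={"ram":(40.5,44),"jam":(23.5,28),"knob":(10.5,14)}
    for k,v in o.items():
        if v and lim[k][0]<v[1]<lim[k][1]: d.append([t,k,v[3]])
    json.dump(d,open(LOG,"w")); return c
def model(p,t):  # w'=-s*(.0563w+.0125), reference 7.7 s
    th,w,s=p; k=.0563*s; x=t-7.7; return th-.222*x+(w+.222)*(1-np.exp(-k*x))/k
def fit():
    d=json.load(open(LOG)); t=np.array([r[0] for r in d]); a=np.array([r[2]-OFF[r[1]] for r in d])
    res=lambda p:np.r_[(lambda e:(e+np.pi)%(2*np.pi)-np.pi)(model(p,t)-a)/.015,(p[2]-1)/.25]
    s=least_squares(res,[.43,.89,1.],loss="soft_l1"); print("fit",s.x.round(4),"max res",abs(res(s.x)[:-1]*.015).max().round(3)); return s.x
def plan(ncalls,lead=0,transit=0,z=202,start=None):
    p=fit(); t=bot.sense()["time_s"]; cmd=np.array(json.load(open("cmd.json"))); s0=cmd.copy()
    for k in range(ncalls):
        T=[]
        for i in range(10):
            j=k*10+i+1; a=model(p,t+.1*j+lead); q=np.array([CC[0]+RR*np.cos(a),CC[1]+RR*np.sin(a),z])
            if j<=transit: q=s0+(q-s0)*(j/transit)
            T.append(q)
        d=((np.array(T)-cmd)@RT/300).round(3); print([[0,0,0]+[float(v) for v in r]+[.3] for r in d])
        cmd=cmd+RT@(d[-1]*300)
    json.dump(list(cmd),open("cmd.json","w"))
    e=t+ncalls; print("end",cmd.round(1),"ang",model(p,e),"w",(model(p,e+.01)-model(p,e))/.01)
E
python3 - <<'E'
from plan import *
top=[(7.7,-1.3443,.4119,-3.0064),(7.8,-1.2548,.4982,-2.9168),(7.9,-1.1624,.5915,-2.8259),(8.0,-1.069,.6827,-2.7403),(8.1,-.9819,.7699,-2.6526),(8.2,-.8955,.8518,-2.5598),
(7.75,-1.2748,.4627,-2.9563),(7.85,-1.1797,.5436,-2.8617),(7.95,-1.0903,.6334,-2.7737),(8.05,-1.0016,.7293,-2.6902),(8.15,-.9138,.8142,-2.5927),(8.25,-.8223,.9056,-2.5098)]
json.dump([[t,k,v] for t,j,r,n in top for k,v in zip(("jam","ram","knob"),(j,r,n))],open(LOG,"w"))
json.dump([480.69,59.81,202.],open("cmd.json","w"))
add("top");add("scene")
plan(2,transit=5)
E
```

```text
8.3 top {'jam': (235, 24.8, 92.7, -0.8045), 'ram': (165, 41.4, 95.7, 0.9396), 'knob': (56, 11.6, 124.9, -2.4725)}
8.35 scene {'jam': (376, 26.7, 94.9, -0.7429), 'ram': (414, 43.4, 96.0, 0.9857), 'knob': (67, 14.0, 124.0, -2.4247)}
fit [0.4119 0.9104 1.0045] max res 0.017
[[0, 0, 0, 0.082, 0.023, 0.0, 0.3], [0, 0, 0, 0.156, 0.04, 0.0, 0.3], [0, 0, 0, 0.22, 0.051, 0.0, 0.3], [0, 0, 0, 0.274, 0.058, 0.0, 0.3], [0, 0, 0, 0.318, 0.062, 0.0, 0.3], [0, 0, 0, 0.292, 0.054, 0.0, 0.3], [0, 0, 0, 0.267, 0.048, 0.0, 0.3], [0, 0, 0, 0.241, 0.044, 0.0, 0.3], [0, 0, 0, 0.215, 0.042, 0.0, 0.3], [0, 0, 0, 0.189, 0.043, 0.0, 0.3]]
[[0, 0, 0, -0.026, 0.002, 0.0, 0.3], [0, 0, 0, -0.051, 0.006, 0.0, 0.3], [0, 0, 0, -0.076, 0.013, 0.0, 0.3], [0, 0, 0, -0.099, 0.021, 0.0, 0.3], [0, 0, 0, -0.122, 0.031, 0.0, 0.3], [0, 0, 0, -0.144, 0.043, 0.0, 0.3], [0, 0, 0, -0.165, 0.056, 0.0, 0.3], [0, 0, 0, -0.184, 0.071, 0.0, 0.3], [0, 0, 0, -0.203, 0.087, 0.0, 0.3], [0, 0, 0, -0.22, 0.104, 0.0, 0.3]]
end [482.3  14.8 202. ] ang 2.6479729749371366 w 0.7497530898067595
```

{"op": "play_rows", "data": {"moves": [[0, 0, 0, 0.082, 0.023, 0, 0.3], [0, 0, 0, 0.156, 0.04, 0, 0.3], [0, 0, 0, 0.22, 0.051, 0, 0.3], [0, 0, 0, 0.274, 0.058, 0, 0.3], [0, 0, 0, 0.318, 0.062, 0, 0.3], [0, 0, 0, 0.292, 0.054, 0, 0.3], [0, 0, 0, 0.267, 0.048, 0, 0.3], [0, 0, 0, 0.241, 0.044, 0, 0.3], [0, 0, 0, 0.215, 0.042, 0, 0.3], [0, 0, 0, 0.189, 0.043, 0, 0.3]]}}

```text
time_s: 9.4
position: [537.4, 60.8, 202.5]
tcp_rot: [0.993, 0.122, -0.0, 0.0]
wrist_force: [-0.3, -0.5, -1.8]
width: 43.6
finger_force: 24.9
```

```bash
python3 - <<'E'
from plan import *
print(bot.sense()["position"])
c=add("scene"); cv2.imwrite("pics/s4.png",cv2.resize(c["img"][60:330,120:400],None,fx=2,fy=2))
json.dump(list(np.array([480.69,59.81,202.])+RT@(np.array([.189,.043,0])*300)),open("cmd.json","w"))
plan(2)
E
```

```text
[537.44895358  60.83965189 202.48898146]
9.4 scene {'jam': (408, 26.3, 94.3, 0.1201), 'ram': (259, 43.5, 95.5, 1.8422), 'knob': (76, 13.1, 124.0, -1.5555)}
fit [0.4133 0.9067 1.0775] max res 0.018
[[0, 0, 0, -0.035, 0.003, 0.0, 0.3], [0, 0, 0, -0.059, 0.008, 0.0, 0.3], [0, 0, 0, -0.083, 0.015, 0.0, 0.3], [0, 0, 0, -0.106, 0.024, 0.0, 0.3], [0, 0, 0, -0.128, 0.034, 0.0, 0.3], [0, 0, 0, -0.15, 0.046, 0.0, 0.3], [0, 0, 0, -0.17, 0.059, 0.0, 0.3], [0, 0, 0, -0.189, 0.074, 0.0, 0.3], [0, 0, 0, -0.206, 0.09, 0.0, 0.3], [0, 0, 0, -0.222, 0.107, 0.0, 0.3]]
[[0, 0, 0, -0.015, 0.018, 0.0, 0.3], [0, 0, 0, -0.029, 0.037, 0.0, 0.3], [0, 0, 0, -0.041, 0.057, 0.0, 0.3], [0, 0, 0, -0.051, 0.077, 0.0, 0.3], [0, 0, 0, -0.06, 0.098, 0.0, 0.3], [0, 0, 0, -0.067, 0.119, 0.0, 0.3], [0, 0, 0, -0.073, 0.141, 0.0, 0.3], [0, 0, 0, -0.077, 0.162, 0.0, 0.3], [0, 0, 0, -0.08, 0.184, 0.0, 0.3], [0, 0, 0, -0.081, 0.206, 0.0, 0.3]]
end [473.4 -52.1 202. ] ang 3.3664358845470437 w 0.6767663630825371
```

View pics/s4.png

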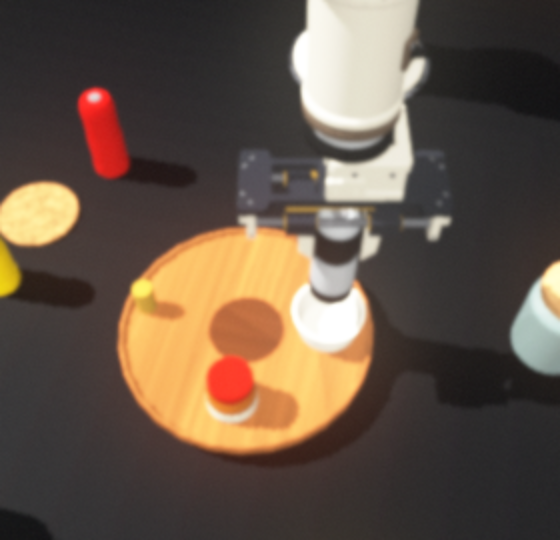

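The crop shows the mill foot at (330,293), right above the ramekin (328,315), with nothing touching the tray.

{"op": "play_rows", "data": {"moves": [[0, 0, 0, -0.035, 0.003, 0, 0.3], [0, 0, 0, -0.059, 0.008, 0, 0.3], [0, 0, 0, -0.083, 0.015, 0, 0.3], [0, 0, 0, -0.106, 0.024, 0, 0.3], [0, 0, 0, -0.128, 0.034, 0, 0.3], [0, 0, 0, -0.15, 0.046, 0, 0.3], [0, 0, 0, -0.17, 0.059, 0, 0.3], [0, 0, 0, -0.189, 0.074, 0, 0.3], [0, 0, 0, -0.206, 0.09, 0, 0.3], [0, 0, 0, -0.222, 0.107, 0, 0.3]]}}

```text
time_s: 10.45
position: [481.5, 13.2, 202.4]
tcp_rot: [0.993, 0.122, 0.0, 0.0]
wrist_force: [-0.1, -0.4, -2.2]
width: 43.2
finger_force: 24.9
```

{"op": "play_rows", "data": {"moves": [[0, 0, 0, -0.015, 0.018, 0, 0.3], [0, 0, 0, -0.029, 0.037, 0, 0.3], [0, 0, 0, -0.041, 0.057, 0, 0.3], [0, 0, 0, -0.051, 0.077, 0, 0.3], [0, 0, 0, -0.06, 0.098, 0, 0.3], [0, 0, 0, -0.067, 0.119, 0, 0.3], [0, 0, 0, -0.073, 0.141, 0, 0.3], [0, 0, 0, -0.077, 0.162, 0, 0.3], [0, 0, 0, -0.08, 0.184, 0, 0.3], [0, 0, 0, -0.081, 0.206, 0, 0.3]]}}

```text
time_s: 11.45
position: [473.3, -52.6, 202.3]
tcp_rot: [0.993, 0.122, 0.0, 0.0]
wrist_force: [-0.4, -0.5, -2.2]
width: 43.7
finger_force: 24.9
```

```bash
python3 - <<'E'
from plan import *
print(bot.sense()["position"])
add("scene"); plan(2)
E
```

```text
[473.26076275 -52.62064654 202.3448609 ]
11.45 scene {'jam': (354, 26.2, 93.3, 1.5815), 'ram': (246, 43.9, 93.6, -2.9612), 'knob': (98, 12.3, 124.3, -0.0918)}
fit [0.4122 0.9131 1.2397] max res 0.017
[[0, 0, 0, 0.0, 0.018, 0.0, 0.3], [0, 0, 0, 0.002, 0.038, 0.0, 0.3], [0, 0, 0, 0.004, 0.058, 0.0, 0.3], [0, 0, 0, 0.008, 0.078, 0.0, 0.3], [0, 0, 0, 0.013, 0.097, 0.0, 0.3], [0, 0, 0, 0.02, 0.116, 0.0, 0.3], [0, 0, 0, 0.027, 0.134, 0.0, 0.3], [0, 0, 0, 0.035, 0.151, 0.0, 0.3], [0, 0, 0, 0.044, 0.168, 0.0, 0.3], [0, 0, 0, 0.054, 0.184, 0.0, 0.3]]
[[0, 0, 0, 0.011, 0.015, 0.0, 0.3], [0, 0, 0, 0.023, 0.03, 0.0, 0.3], [0, 0, 0, 0.035, 0.044, 0.0, 0.3], [0, 0, 0, 0.048, 0.056, 0.0, 0.3], [0, 0, 0, 0.062, 0.068, 0.0, 0.3], [0, 0, 0, 0.076, 0.079, 0.0, 0.3], [0, 0, 0, 0.091, 0.09, 0.0, 0.3], [0, 0, 0, 0.105, 0.099, 0.0, 0.3], [0, 0, 0, 0.121, 0.107, 0.0, 0.3], [0, 0, 0, 0.136, 0.114, 0.0, 0.3]]
end [ 550.3 -125.   202. ] ang 4.538696644471921 w 0.5349787975583276
```

{"op": "play_rows", "data": {"moves": [[0, 0, 0, 0, 0.018, 0, 0.3], [0, 0, 0, 0.002, 0.038, 0, 0.3], [0, 0, 0, 0.004, 0.058, 0, 0.3], [0, 0, 0, 0.008, 0.078, 0, 0.3], [0, 0, 0, 0.013, 0.097, 0, 0.3], [0, 0, 0, 0.02, 0.116, 0, 0.3], [0, 0, 0, 0.027, 0.134, 0, 0.3], [0, 0, 0, 0.035, 0.151, 0, 0.3], [0, 0, 0, 0.044, 0.168, 0, 0.3], [0, 0, 0, 0.054, 0.184, 0, 0.3]]}}

```text
time_s: 12.5
position: [502.6, -102.0, 202.3]
tcp_rot: [0.993, 0.122, -0.0, -0.0]
wrist_force: [-0.6, -0.3, -1.7]
width: 43.8
finger_force: 24.9
```

{"op": "play_rows", "data": {"moves": [[0, 0, 0, 0.011, 0.015, 0, 0.3], [0, 0, 0, 0.023, 0.03, 0, 0.3], [0, 0, 0, 0.035, 0.044, 0, 0.3], [0, 0, 0, 0.048, 0.056, 0, 0.3], [0, 0, 0, 0.062, 0.068, 0, 0.3], [0, 0, 0, 0.076, 0.079, 0, 0.3], [0, 0, 0, 0.091, 0.09, 0, 0.3], [0, 0, 0, 0.105, 0.099, 0, 0.3], [0, 0, 0, 0.121, 0.107, 0, 0.3], [0, 0, 0, 0.136, 0.114, 0, 0.3]]}}

```text
time_s: 13.5
position: [550.5, -125.1, 202.3]
tcp_rot: [0.993, 0.122, -0.0, -0.0]
wrist_force: [-0.1, -0.9, -3.1]
width: 43.5
finger_force: 24.9
```

```bash
python3 - <<'E'
from plan import *
print(bot.sense()["position"])
add("scene"); plan(2)
E
```

```text
[ 550.54927715 -125.05339231  202.32805439]
13.5 scene {'jam': (296, 27.2, 92.8, 2.8031), 'ram': (257, 44.5, 94.7, -1.7149), 'knob': (90, 12.4, 124.2, 1.1345)}
fit [0.4129 0.9105 1.2141] max res 0.018
[[0, 0, 0, 0.027, 0.011, 0.0, 0.3], [0, 0, 0, 0.043, 0.016, 0.0, 0.3], [0, 0, 0, 0.059, 0.02, 0.0, 0.3], [0, 0, 0, 0.076, 0.023, 0.0, 0.3], [0, 0, 0, 0.092, 0.026, 0.0, 0.3], [0, 0, 0, 0.108, 0.027, 0.0, 0.3], [0, 0, 0, 0.124, 0.028, 0.0, 0.3], [0, 0, 0, 0.14, 0.028, 0.0, 0.3], [0, 0, 0, 0.156, 0.027, 0.0, 0.3], [0, 0, 0, 0.172, 0.025, 0.0, 0.3]]
[[0, 0, 0, 0.015, -0.002, 0.0, 0.3], [0, 0, 0, 0.03, -0.005, 0.0, 0.3], [0, 0, 0, 0.045, -0.009, 0.0, 0.3], [0, 0, 0, 0.059, -0.013, 0.0, 0.3], [0, 0, 0, 0.073, -0.018, 0.0, 0.3], [0, 0, 0, 0.087, -0.024, 0.0, 0.3], [0, 0, 0, 0.1, -0.03, 0.0, 0.3], [0, 0, 0, 0.113, -0.037, 0.0, 0.3], [0, 0, 0, 0.125, -0.044, 0.0, 0.3], [0, 0, 0, 0.137, -0.052, 0.0, 0.3]]
end [638.3 -94.7 202. ] ang 5.5499976864095295 w 0.43997860789266596
```

{"op": "play_rows", "data": {"moves": [[0, 0, 0, 0.027, 0.011, 0, 0.3], [0, 0, 0, 0.043, 0.016, 0, 0.3], [0, 0, 0, 0.059, 0.02, 0, 0.3], [0, 0, 0, 0.076, 0.023, 0, 0.3], [0, 0, 0, 0.092, 0.026, 0, 0.3], [0, 0, 0, 0.108, 0.027, 0, 0.3], [0, 0, 0, 0.124, 0.028, 0, 0.3], [0, 0, 0, 0.14, 0.028, 0, 0.3], [0, 0, 0, 0.156, 0.027, 0, 0.3], [0, 0, 0, 0.172, 0.025, 0, 0.3]]}}

```text
time_s: 14.55
position: [602.4, -119.6, 202.3]
tcp_rot: [0.993, 0.122, 0.0, 0.0]
wrist_force: [-1.1, 0.2, -3.0]
width: 43.4
finger_force: 24.9
```

{"op": "play_rows", "data": {"moves": [[0, 0, 0, 0.015, -0.002, 0, 0.3], [0, 0, 0, 0.03, -0.005, 0, 0.3], [0, 0, 0, 0.045, -0.009, 0, 0.3], [0, 0, 0, 0.059, -0.013, 0, 0.3], [0, 0, 0, 0.073, -0.018, 0, 0.3], [0, 0, 0, 0.087, -0.024, 0, 0.3], [0, 0, 0, 0.1, -0.03, 0, 0.3], [0, 0, 0, 0.113, -0.037, 0, 0.3], [0, 0, 0, 0.125, -0.044, 0, 0.3], [0, 0, 0, 0.137, -0.052, 0, 0.3]]}}

```text
time_s: 15.55
position: [638.3, -94.5, 202.3]
tcp_rot: [0.993, 0.122, -0.0, 0.0]
wrist_force: [0.9, 0.2, -2.0]
width: 43.6
finger_force: 24.9
```

```bash
python3 - <<'E'
from plan import *
print(bot.sense()["position"],bot.sense()["time_s"])
c=add("top"); fit()
s=np.array(json.load(open("cmd.json")))
m=np.array([545,-235,240.]);e=np.array([441,-366,240.])
rows(s,[s+[0,0,38],m],.3);rows(m,[e,e-[0,0,147]],.3)
E
```

```text
[638.29746238 -94.45871631 202.31806041] 15.55
15.55 top {'jam': (246, 24.6, 94.3, -2.4803), 'ram': (38, 30.1, 72.6, -0.8849), 'knob': (53, 11.4, 124.8, 2.1339)}
fit [0.4128 0.9108 1.2163] max res 0.018
[[0, 0, 0, 0.0, 0.0, -0.127, 0.3], [0, 0, 0, -0.415, 0.378, -0.127, 0.3]]
[[0, 0, 0, -0.442, 0.34, 0.0, 0.3], [0, 0, 0, -0.442, 0.34, 0.49, 0.3]]
```

{"op": "play_rows", "data": {"moves": [[0, 0, 0, -0.02, 0.02, -0.08, 0.3], [0, 0, 0, -0.08, 0.073, -0.127, 0.3], [0, 0, 0, -0.16, 0.146, -0.127, 0.3], [0, 0, 0, -0.24, 0.219, -0.127, 0.3], [0, 0, 0, -0.32, 0.292, -0.127, 0.3], [0, 0, 0, -0.38, 0.346, -0.127, 0.3], [0, 0, 0, -0.415, 0.378, -0.127, 0.3]]}}

```text
time_s: 16.3
position: [543.2, -237.5, 240.4]
tcp_rot: [0.993, 0.121, -0.001, 0.001]
wrist_force: [-0.3, -0.3, -2.6]
width: 43.5
finger_force: 24.9
```

{"op": "play_rows", "data": {"moves": [[0, 0, 0, -0.07, 0.054, 0, 0.3], [0, 0, 0, -0.15, 0.116, 0, 0.3], [0, 0, 0, -0.23, 0.178, 0, 0.3], [0, 0, 0, -0.31, 0.24, 0, 0.3], [0, 0, 0, -0.38, 0.295, 0, 0.3], [0, 0, 0, -0.43, 0.33, 0, 0.3], [0, 0, 0, -0.442, 0.34, 0, 0.3], [0, 0, 0, -0.442, 0.34, 0, 0.3], [0, 0, 0, -0.442, 0.34, 0, 0.3]]}}

```text
time_s: 17.2
position: [442.3, -364.3, 240.6]
tcp_rot: [0.992, 0.123, 0.001, -0.0]
wrist_force: [0.7, -0.4, -2.4]
width: 43.8
finger_force: 24.9
```

{"op": "play_rows", "data": {"moves": [[0, 0, 0, 0, 0, 0.07, 0.3], [0, 0, 0, 0, 0, 0.17, 0.3], [0, 0, 0, 0, 0, 0.27, 0.3], [0, 0, 0, 0, 0, 0.37, 0.3], [0, 0, 0, 0, 0, 0.43, 0.3], [0, 0, 0, 0, 0, 0.455, 0.3], [0, 0, 0, 0, 0, 0.467, 0.3], [0, 0, 0, 0, 0, 0.475, 0.3], [0, 0, 0, 0, 0, 0.475, 0.3]]}}

```text
time_s: 18.1
position: [441.7, -366.1, 98.8]
tcp_rot: [0.992, 0.122, 0.001, 0.001]
wrist_force: [-0.6, 1.0, -2.1]
width: 43.3
finger_force: 24.9
```

{"op": "play_rows", "data": {"moves": [[0, 0, 0, 0, 0, 0.004, 0.3], [0, 0, 0, 0, 0, 0.008, 0.3], [0, 0, 0, 0, 0, 0.012, 0.3], [0, 0, 0, 0, 0, 0.015, 0.3], [0, 0, 0, 0, 0, 0.015, 0.3], [0, 0, 0, 0, 0, 0.015, 0.3]]}}

```text
time_s: 18.7
position: [440.9, -366.1, 93.5]
tcp_rot: [0.993, 0.122, 0.0, 0.0]
wrist_force: [0.2, -0.2, -1.6]
width: 43.7
finger_force: 24.9
```

{"op": "play_rows", "data": {"moves": [[0, 0, 0, 0, 0, 0.002, 0.3], [0, 0, 0, 0, 0, 0.003, 0.3], [0, 0, 0, 0, 0, 0.003, 0.3], [0, 0, 0, 0, 0, 0.003, 0.3]]}}

```text
time_s: 19.1
position: [441.1, -366.1, 93.4]
tcp_rot: [0.993, 0.122, 0.0, 0.0]
wrist_force: [-1.4, 0.7, 5.1]
width: 43.4
finger_force: 24.9
```

Contact is made (wrist force +5 N). Next: open, check, retreat.

{"op": "play_rows", "data": {"moves": [[0, 0, 0, 0, 0, 0, 0.55], [0, 0, 0, 0, 0, 0, 0.65], [0, 0, 0, 0, 0, 0, 0.8], [0, 0, 0, 0, 0, 0, 1], [0, 0, 0, 0, 0, 0, 1], [0, 0, 0, 0, 0, 0, 1], [0, 0, 0, 0, 0, 0, 1], [0, 0, 0, 0, 0, 0, 1]]}}

```text
time_s: 19.9
position: [440.9, -366.0, 92.5]
tcp_rot: [0.993, 0.122, 0.0, 0.0]
wrist_force: [-0.8, 0.7, 0.8]
width: 91.4
finger_force: 0.0
```

{"op": "play_rows", "data": {"moves": [[0, 0, 0, 0, 0, -0.03, 1], [0, 0, 0, 0, 0, -0.1, 1], [0, 0, 0, 0, 0, -0.2, 1], [0, 0, 0, 0, 0, -0.3, 1], [0, 0, 0, 0, 0, -0.4, 1], [0, 0, 0, 0, 0, -0.5, 1], [0, 0, 0, 0, 0, -0.6, 1], [0, 0, 0, 0, 0, -0.6, 1]]}}

```text
time_s: 20.7
position: [443.3, -367.2, 278.0]
tcp_rot: [0.992, 0.122, 0.003, 0.003]
wrist_force: [0.3, -0.6, 0.3]
width: 91.6
finger_force: 0.0
```

```bash
python3 - <<'E'
from plan import *
print(bot.sense()["position"],bot.sense()["time_s"],bot.sense()["width"])
c=add("scene"); cv2.imwrite("pics/s5.png",cv2.resize(c["img"],None,fx=1.4,fy=1.4))
E
```

```text
[ 443.34892416 -367.18400643  277.96142354] 20.7 91.587390878205
20.7 scene {'jam': (375, 26.3, 93.4, -0.7566), 'ram': (407, 43.2, 95.9, 0.9701), 'knob': (68, 13.1, 124.4, -2.4495)}
```

View pics/s5.png

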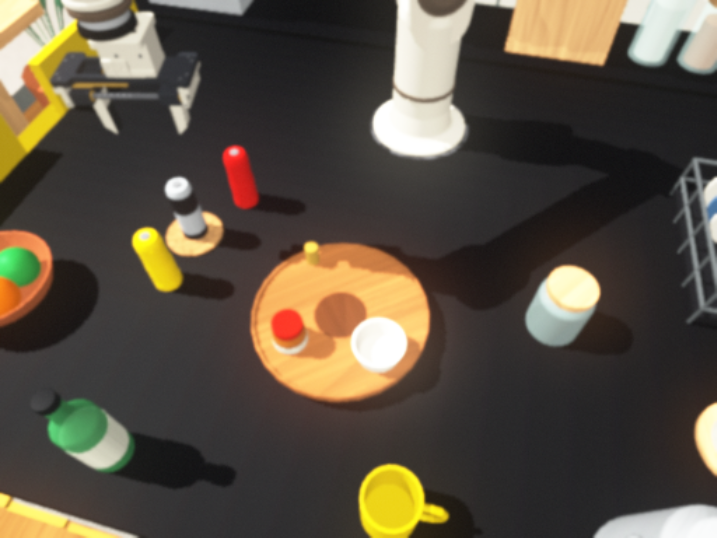

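The mill stands upright at (190,210), centred on the coaster (195,233). The gripper is clear above it, and the ramekin (378,344) and jar (288,330) are still on the tray, so I'm handing in.

```bash
python3 -c "
from rig import bot
print(bot.job_done())"
```

```text
the job is handed in; nothing more can be done
None
```

The job is handed in, though no verdict came back: the Susan was set coasting at about 0.9 rad/s, the mill's foot was held over the ramekin for about 6.5 s, and the mill now stands upright and released on the coaster.

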